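# Hold a bayonet collar home on the leak tester's spigot

## Robot

A 6-joint arm with a two-finger parallel gripper is mounted at the origin on the work surface. World frame = base frame: x ahead of the robot, y to its left, z up, the work surface at z = 0. Lengths are in mm, angles in rad, forces in N, time in s.
With the tool pointing down it reaches from about 300 to 950 mm from the base axis. Payload 3.1 kg.
Tool frame: the origin (TCP) lies at the very end of the fingers, on their centre line; the grasp point (between the pads) lies manip.tcp_to_grasp behind it (manip.tcp_to_grasp is the distance from the TCP to the grasp point, in mm); z points along the fingers, y is the line along which they close (so a half turn about z gives the same grasp; the last joint's range is limited). The gripper opens to 85 mm and grips with 20 to 120 N. Pads are 22 mm wide; open, the fingers measure 114 mm over their backs; the gripper's body (76 mm by 85 mm) begins 54 mm behind the grasp point. The pads swing forward as they close: fully open they stand 13 mm farther back than shut.
Start: joints at [1.039, 0.308, 1.634, -0, 1.2, -0.07], TCP at [278.5, 559.526, 231.272] pointing down, gripper open.
Joint ranges: [-3.06, 3.06], [-0.79, 1.96], [0.05, 2.63], [-1.19, 4.34], [0.05, 2.64], [-2.94, 2.94]. Speed limits (rad/s): [2.79, 2.79, 3.14, 3.14, 3.14, 3.14].

## Interface

Orientations are given as [roll, pitch, yaw] about the fixed x, y, z axes, in that order (R = Rz(yaw) Ry(pitch) Rx(roll)).
In Python, from station import telemetry, optics, manip gives the robot as it stands.
- The arm moves only by the tool drive_tool, never from a script. Its argument "deltas" is a list of rows, each a list of 7 numbers: the turn, a rotation vector about the tool's x, y, z in rad, then the shift along the tool's x, y, z in m, then the opening, from 0 (shut) to 1 (fully open). A call has 1 to 5 rows; each row shifts and turns the commanded pose from where the row before left it, along the tool's axes as they then stand; what a row does not reach is not made up. A row lasts 1/12 s, in which the tool goes at most 41.7 mm and 7.16 degrees, less where a joint would pass 70% of its speed; a pose out of reach is approached as far as the arm can. A call is refused whole if a number of a shift passes 0.0417 or a number of a turn 0.125, either way. A call with a gripper value outside its range is refused whole. The fingers move at their own pace and stop on an object; "squeeze" is the grip in N (left out, the last holds). Time passes only in rows, so rows that do not move let the fingers close. It gives the time, the measured TCP pose, the force, the opening and the grip force at its end, in the units of the state.
- telemetry.observe(): the state, without advancing time (a new reading comes with each control period).
- optics.camera(name): name is "side" or "top"; returns a dict with "color" (480x640x3 uint8, blue, green, red), "range_z" (480x640 float32, mm along the optical axis (not along the pixel's ray), 0 where there is no reading), "fx", "fy", "cx", "cy" (pixels), "eye" and "attitude" of the camera in the world. Camera axes: x right, y down, z forward; pixel columns grow to the right and rows downward; lengths in mm; the calibration is good to about 2 mm. A picture is of the moment at which its call begins.
- manip.job_done(): hands the job in; it is judged then, once.
The state is a dict: "time_s": time; "joint_positions": joint angles; "dq": joint speeds; "effort": joint torques, N m; "position": TCP position; "eef_rot": TCP orientation; "wrist_force": force on the tool from outside, world axes, zero at the start; "wrist_torque": the same for the moment, N m; "gripper_width": finger opening in mm; "grasp_force": force on a finger pad.
Only numpy, scipy, OpenCV 4.12 (cv2) and the standard library are available. Lean on these libraries where they do the work, as an engineer would, in place of code of your own. Each camera call takes 0.05 s, during which the arm holds its last target. There are 200 camera calls.

## Task

Pull the leak tester's slide by its post out from under the overhanging head until it stops, and leave it out. Then put the knurled brass collar over the spigot on the slide, turn it until its hidden keyways drop over the spigot's pins, and push it fully home against the sprung seat. Finish while still holding it pushed home with the gripper: do not let go, and leave the other parts on the bench where they are.

Things in the scene. Friction and masses are not known exactly. Their poses are not given: they have to be found in the camera images.
- collar: knurled brass collar, a ring with fine ridges round its outside: 54 mm outside, 28 high, bore 27, about 0.3 kg, lying right way up. Origin: centre of underside, z up. In the bore, hidden from above by a 6 mm lip, three equal keyways 120 degrees apart run up from the underside, 10 wide, 22 deep, out to 20.5 from the axis. Nothing outside marks them.
- nest (a point): centre of the nest on the slide, level with its steel floor ring (66 mm diameter, 7 above the slide's plate, 45 above the bench). z up; x points along the slide from the post to the nest, so the slide pulls out to -x. Home, the collar's underside is level with this point and the spigot shows 12 mm above the collar.
- spigot_top (a point): top of the upright steel spigot on the nest's axis: 24 mm diameter, coned to 12 over its top 9, 40 above the nest point. It does not turn. Axes as the nest's.
- pin_level (a point): on the spigot's axis, level with the tops of its three pins, 18 mm above the nest point. The pins are 6 thick, level, 120 degrees apart, and reach 19.5 from the axis. Their direction differs each time: off line the collar sits on them; in line (about 0.1 rad either way) it drops. A turn under 1.05 rad one way or the other always finds it.
- seat_top (a point): on the spigot's axis, at the top of the black sprung seat ring (45 mm diameter) round the spigot's foot, 6 above the nest point. It pushes the collar up with about 5 N, growing to about 10 N when pressed flush with the floor ring; let go, the collar rises again. (The point stays, it does not sink with the ring.)
- handle_top (a point): centre of the top of the slide's handle, an upright dark steel post 18 mm diameter, 47 high above the slide's plate, 130 from the nest along the slide; its top is 85 above the bench. Axes as the nest's.
- head (a point): centre of the underside of the tester's white overhanging head, 160 mm above the bench (its steel ram reaches down to 125); axes as the nest's. The head's front face is 70 from this point along -x; it is 120 wide and its top 250 above the bench. The slide fully out, the nest is 100 clear of that face. The grey base is 480 x 150.
- slide (a joint): how far the tester's slide is pulled out, m: 0 in, 0.15 fully out against its stop. It runs level and straight along the nest's -x, stays where it is left and takes about 7 N to move. Pushed in, the nest is under the head. The slide's plate is 96 mm wide.
- plain_ring: smooth brass ring, 48 outside, 28 bore, 14 high, no knurling; a bystander, origin at the centre of its underside (mm).
- cup: open white moulded cup, 54 across the rim, 55 high; a bystander, origin at the centre of its underside (mm).
- cartridge: white ribbed filter cartridge, 48 across, 60 high, standing; a bystander, origin at the centre of its underside (mm).
- plug: brass hexagon plug, 40 across, with a 22 stem pointing up, 42 high in all; a bystander, origin at the centre of its underside (mm).
- driver: screwdriver with a black handle lying at the far side of the bench; a bystander, origin about its middle (mm).
Not all that is in view belongs to the job. Leave any purple look-alike of the collar alone.

How it is judged (in metres and radians):
On the way, in this order (a step that is already met when the one before it is completed fails the run):
1. the slide is pulled out to its stop (value of joint slide above 0.14 m), for 0.2 s.
2. the collar is over the spigot (horizontal distance between collar and nest below 0.005 m and z of collar in the frame of nest below 0.03 m), for 0.1 s.
At the end, for the whole second after the job is handed in: The slide is out (over 140 of 150 mm); the collar is upright on the spigot, pushed home within 3 mm of the nest floor (keyways over the pins, spring pressed), centred within 3 mm, still, and the fingers are holding it there (over 2 N) (value of joint slide above 0.14 m and horizontal distance between collar and nest below 0.003 m and z of collar in the frame of nest below 0.003 m and angle between collar's own z axis and vertical below 0.08 rad and contact force between the fingers and collar above 2 N and linear speed of collar below 0.01 m/s); the arm keeps its last pose, push and grip.
It fails at once if the plain_ring is disturbed (moved over 30 mm) (distance of plain_ring from where it was at the start of the episode above 0.03 m).
It fails at once if the cup is disturbed (moved over 30 mm) (distance of cup from where it was at the start of the episode above 0.03 m).
It fails at once if the cartridge is disturbed (moved over 30 mm) (distance of cartridge from where it was at the start of the episode above 0.03 m).
It fails at once if the plug is disturbed (moved over 30 mm) (distance of plug from where it was at the start of the episode above 0.03 m).
It fails at once if the driver is disturbed (moved over 30 mm) (distance of driver from where it was at the start of the episode above 0.03 m).
It also fails if it takes over 61 s, if anything falls off the work surface, if the arm or the gripper's body presses on something with over 40 N, if the wrist force passes 120 N, or if a joint passes its speed limit or range.

## Working session

There is one attempt and no reset: what is moved stays moved. The work goes in short steps, Python scripts to look and compute and a tool call to move; the robot and the scene stay as the last step left them, time stands still between calls to the robot, and variables do not carry over. Pictures are saved under pics/ and viewed, at most 10 in all, crops included, and the job is handed in when it is done.

Besides the shell and the picture viewer there is one more tool, called after "Call:" by a JSON object that holds its "fn" and its "kwargs". drive_tool: Moves the arm, as the interface text tells. Its arguments: {"type":"object","properties":{"deltas":{"type":"array"},"squeeze":{"type":"number"}},"required":["deltas"]}

```bash
mkdir -p pics; ls
cat > h.py <<'E'
import cv2,numpy as np
from station import telemetry,optics,manip
from scipy.spatial.transform import Rotation as R
def cam(n):
    c=optics.camera(n); a=np.array(c["attitude"],float)
    c["R"]=a if a.shape==(3,3) else R.from_euler('xyz',a).as_matrix()
    c["eye"]=np.array(c["eye"],float); return c
def ray(c,u,v): return c["R"]@np.array([(u-c["cx"])/c["fx"],(v-c["cy"])/c["fy"],1.])
def onplane(c,u,v,z):
    d=ray(c,u,v); return c["eye"]+d*(z-c["eye"][2])/d[2]
def pts(c):
    v,u=np.mgrid[0:480,0:640]; z=c["range_z"]
    p=np.stack([(u-c["cx"])/c["fx"]*z,(v-c["cy"])/c["fy"]*z,z],-1)
    return p@c["R"].T+c["eye"]
E
python3 - <<'E'
from h import *
for n in("top","side"):
    c=cam(n); cv2.imwrite(f"pics/{n}0.png",c["color"]); print(n,c["eye"],c["attitude"],c["fx"],c["cx"],c["cy"])
    np.savez(f"{n}0.npz",**{k:v for k,v in c.items()})
print(telemetry.observe(),manip.tcp_to_grasp)
E
```

```text
pics
top [ 455.69514071  -18.58342703 1105.77143581] [-2.96850003e+00  5.96211130e-04 -1.55327330e+00] 443.0321662332521 324.3242643693606 225.95668378732836
side [ 310.22984516 -716.39995405  674.61032308] [-2.20565607 -0.0205191  -0.41805788] 462.53432248121027 320.0291855139057 232.19780996525387
{'time_s': 0.1, 'joint_positions': array([ 1.03929329e+00,  3.08914069e-01,  1.63509509e+00,  1.38053479e-05,
        1.19974276e+00, -6.96922363e-02]), 'dq': array([-0.00347292, -0.00116104, -0.00187111,  0.00091052,  0.00056472,
       -0.00029838]), 'effort': array([-1.09967754e-03, -4.16412592e+01, -2.77643323e+01, -1.10523688e-04,
        4.05053463e-03, -8.14070688e-06]), 'position': array([278.1028986 , 558.84984643, 230.14728514]), 'eef_rot': array([-3.13943952e+00, -1.63186078e-04,  2.67977665e+00]), 'wrist_force': array([ 1.18108358, -0.97470154,  0.13490213]), 'wrist_torque': array([-0.00063468,  0.03494919, -0.013711  ]), 'grasp_force': 0.0, 'gripper_width': 85.32818130302948} 18.700000000000003
```

View pics/top0.png

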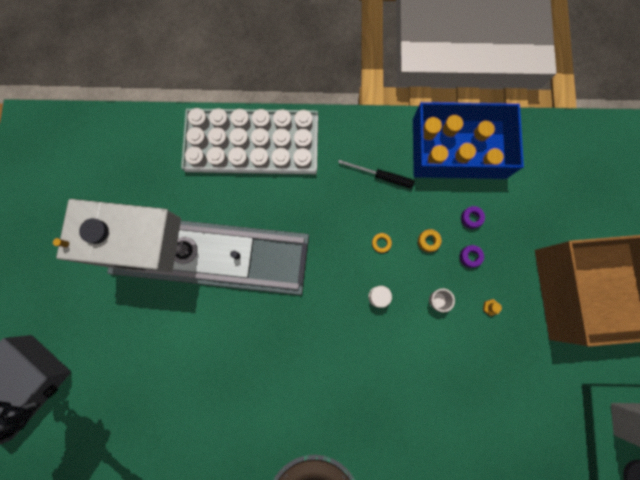

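View pics/side0.png

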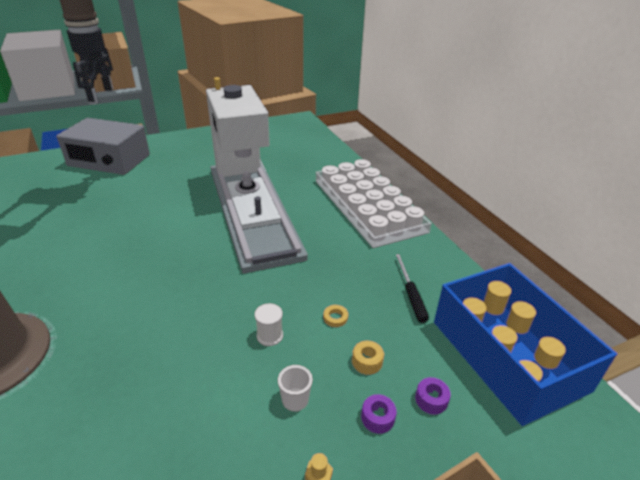

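The top view shows the collar at about (430,240), the plain ring at (382,243), the post at (236,254) and the nest at (184,250), partly under the head. The slide runs to image right and slightly down. The side view shows the collar at (368,357) and the post at (258,206). Next I measure these.

```bash
cat > m.py <<'E'
from h import *
T=cam("top");S=cam("side")
def blobs(c,box,f):
    x0,y0,x1,y1=box; hsv=cv2.cvtColor(c["color"],cv2.COLOR_BGR2HSV)
    m=np.zeros((480,640),np.uint8); m[y0:y1,x0:x1]=f(hsv)[y0:y1,x0:x1]; return m
brass=lambda h:((h[...,0]>10)&(h[...,0]<32)&(h[...,1]>120)&(h[...,2]>80)).astype(np.uint8)
P=pts(T);Q=pts(S)
for n,c,X,box in(("collar T",T,P,(410,220,450,262)),("ring T",T,P,(368,228,396,258)),("plug",T,P,(480,295,506,320)),("collar S",S,Q,(345,335,392,380)),("ring S",S,Q,(318,300,352,330))):
    m=blobs(c,box,brass); k=max(cv2.findContours(m,0,1)[0],key=cv2.contourArea); (u,v),r=cv2.minEnclosingCircle(k); e=cv2.fitEllipse(k)
    z=X[m>0]; zt=z[z[:,2]>np.percentile(z[:,2],90)-4]
    print(n,u,v,r,e,"on z28",onplane(c,e[0][0],e[0][1],28 if 'col' in n else 14).round(1),"ztop",np.percentile(z[:,2],[5,50,95]).round(1),"cl",((zt.max(0)+zt.min(0))/2).round(1),(zt.max(0)-zt.min(0)).round(1))
# heights in world on the tester
for n,X,box in(("T",P,(170,225,310,300)),("S",Q,(205,160,310,270))):
    x0,y0,x1,y1=box; z=X[y0:y1,x0:x1].reshape(-1,3)
    for lo,hi in((33,42),(42,50),(70,92)):
        s=z[(z[:,2]>lo)&(z[:,2]<hi)]; print(n,lo,hi,len(s),s.mean(0).round(1),s.min(0).round(1),s.max(0).round(1), cv2.minAreaRect(s[:,:2].astype(np.float32)))
hd=P[190:285,50:190].reshape(-1,3); s=hd[(hd[:,2]>240)&(hd[:,2]<258)]; print("head",cv2.minAreaRect(s[:,:2].astype(np.float32)))
b=P[190:310,50:320].reshape(-1,3)
s=b[(b[:,2]>15)&(b[:,2]<30)]; print("base",len(s),cv2.minAreaRect(s[:,:2].astype(np.float32)))
cv2.imwrite("pics/z.png",cv2.hconcat([cv2.resize(T["color"][210:310,160:320],(640,400),interpolation=2)]))
cv2.imwrite("pics/zs.png",cv2.resize(S["color"][150:280,190:320],(600,600),interpolation=2))
E
python3 m.py
```

```text
collar T 429.5220642089844 240.3308868408203 11.598771095275879 ((429.6448974609375, 240.06361389160156), (21.721403121948242, 22.438596725463867), 117.35114288330078) on z28 [ 613.4 -273.8   28. ] ztop [ 4.6 28.8 32.7] cl [ 548.3 -160.1  566.9] [ 185.3  283.  1077.7]
ring T 381.5 242.375 10.019612312316895 ((381.4327392578125, 242.48765563964844), (19.033613204956055, 19.23041534423828), 142.7347412109375) on z28 [ 607.3 -157.2   14. ] ztop [ 1.6 14.9 19. ] cl [ 608.4 -158.4   18.2] [45.4 45.2  7.8]
plug 492.3235168457031 306.5 9.029571533203125 ((492.0254211425781, 306.8600769042969), (14.476151466369629, 17.359018325805664), 103.98338317871094) on z28 [ 454.6 -424.5   14. ] ztop [ 8.3 18.4 45.2] cl [ 455.6 -424.1   43.7] [20.9 22.3  6.6]
collar S 367.1666564941406 357.3333435058594 16.180500030517578 ((367.3594665527344, 357.24456787109375), (29.70627784729004, 31.625402450561523), 176.5592041015625) on z28 [ 606.5 -283.7   28. ] ztop [ 5.5 25.5 28.8] cl [ 473.7 -482.9  349.5] [327.  467.1 650.3]
ring S 335.1440734863281 315.33050537109375 11.459433555603027 ((335.1176452636719, 3
[... 725 characters left out ...]
490.2  27.1  33. ] [645.6 489.5  41.9] ((570.4150390625, 256.32012939453125), (457.8741149902344, 123.94116973876953), 84.97753143310547)
S 42 50 293 [576.6 348.3  45.7] [526.8 184.   42.1] [644.9 496.2  50. ] ((596.4209594726562, 345.80316162109375), (115.72550964355469, 314.0495300292969), 6.835935115814209)
S 70 92 134 [566.6 277.2  78.4] [527.4 185.3  70.1] [586.8 444.   86.7] ((564.8638305664062, 316.6756591796875), (46.088016510009766, 261.50848388671875), 6.5142669677734375)
head ((584.457763671875, 398.852294921875), (202.02642822265625, 120.23139953613281), 84.88408660888672)
base 3818 ((573.4956665039062, 270.30108642578125), (481.336669921875, 150.3588104248047), 84.8870620727539)
```

View pics/z.png

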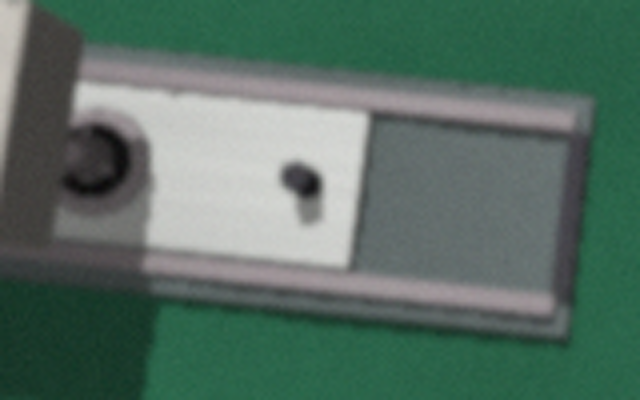

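View pics/zs.png

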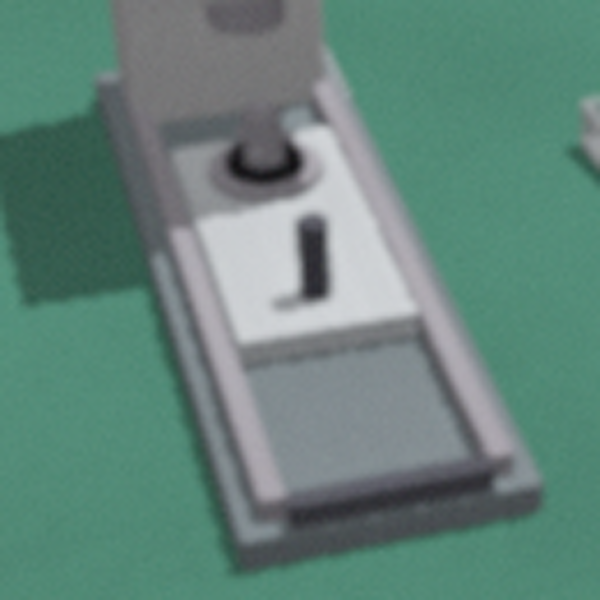

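The crops show the post base near (233,254) in the top image, leaning with perspective, and the spigot with its black seat beside the head. The base axis is at 84.9°, 481x150, as specified. I'll refine the post and collar from depth.

```bash
cat > m2.py <<'E'
from h import *
T=cam("top");S=cam("side")
ex=np.array([np.cos(np.radians(84.9)),np.sin(np.radians(84.9))]);ey=np.array([-ex[1],ex[0]])
for n,c in(("T",T),("S",S)):
    X=pts(c);ok=c["range_z"]>0
    for nm,ctr,r,lo,hi in(("collar",(611,-277),40,23,33),("ring",(606,-160),35,10,19),("post",(568,192),30,60,95),("posttop",(568,192),30,80,95)):
        m=ok&(np.hypot(X[...,0]-ctr[0],X[...,1]-ctr[1])<r)&(X[...,2]>lo)&(X[...,2]<hi)
        p=X[m]
        if len(p)<4: print(n,nm,len(p));continue
        print(n,nm,len(p),"mean",p.mean(0).round(1),"mid",((p.max(0)+p.min(0))/2).round(1),"size",np.ptp(p,0).round(1),"encl",cv2.minEnclosingCircle(p[:,:2].astype(np.float32)))
    # dark post pixels
    hsv=cv2.cvtColor(c["color"],cv2.COLOR_BGR2HSV)
    b=(224,244,244,268) if n=="T" else (248,190,268,220)
    m=np.zeros((480,640),np.uint8);m[b[1]:b[3],b[0]:b[2]]=(hsv[b[1]:b[3],b[0]:b[2],2]<90)
    v,u=np.nonzero(m); print(n,"dark",len(u),u.min(),u.max(),v.min(),v.max())
    print(hsv[b[1]:b[3]:2,b[0]:b[2]:1,2])
    # rows
u,v=234,254.5; print(onplane(T,u,v,85))
u,v=257.7,198; print(onplane(S,u,v,85))
E
python3 m2.py
```

```text
T collar 273 mean [ 614.3 -274.4   29.2] mid [ 615.2 -275.1   28.1] size [52.9 54.7  9.6] encl ((615.0352172851562, -275.06915283203125), 27.686063766479492)
T ring 188 mean [ 608.3 -158.    15.4] mid [ 608.6 -157.3   14.5] size [45.9 47.6  8.7] encl ((609.0278930664062, -157.5711669921875), 24.081274032592773)
T post 64 mean [565.5 192.7  82.2] mid [565.7 194.   74.9] size [16.9 17.1 29.4] encl ((566.1443481445312, 194.1332244873047), 8.867809295654297)
T posttop 50 mean [566.  194.   85.9] mid [565.8 194.   85.5] size [16.7 17.1  8.4] encl ((566.1443481445312, 194.1332244873047), 8.867809295654297)
T dark 47 231 239 252 259
[[206 206 208 207 207 208 207 209 208 207 209 210 211 210 211 210 210 212
  212 211]
 [207 209 208 210 207 209 210 211 212 209 212 213 210 211 210 212 209 211
  214 212]
 [208 208 207 211 208 210 209 210 208 207 207 209 208 211 213 213 212 213
  215 214]
 [209 209 207 208 206 205 195 180 165 155 155 165 178 196 203 206 210 212
  211 210]
 [214 212 211 212 208 189 150 108  86  80  78  82  90 109 139 172 195 207
  210 212]
 [210 211 210 211 205 180 130  88  74  71
[... 1845 characters left out ...]
213 214 211
  212 211]
 [211 213 213 213 211 201 170 110  55  55  55  60 102 162 198 211 213 212
  213 212]
 [212 213 212 214 213 209 182 119  62  52  57  56  95 155 194 212 214 214
  213 213]
 [211 212 213 214 215 210 184 124  65  50  55  56  85 143 189 211 216 215
  215 213]
 [211 211 212 213 211 202 172 117  68  54  51  55  86 142 189 209 215 215
  214 214]
 [204 194 182 173 168 159 142 116  92  82  90 106 134 173 201 211 213 213
  214 215]
 [198 177 162 157 159 164 174 181 184 187 195 203 207 212 215 214 212 213
  214 215]
 [211 207 206 207 207 207 213 214 216 214 212 214 213 214 215 214 213 212
  213 213]]
[563.4729833  192.88764743  85.        ]
[564.86498853 192.05208492  85.        ]
```

```bash
cat > go.py <<'E'
# usage: go.py x y z yaw nrows -> per-row tool deltas from the measured pose
import sys; from h import *
s=telemetry.observe();p=np.array(s["position"]);r=R.from_euler('xyz',s["eef_rot"])
x,y,z,yaw,n=map(float,sys.argv[1:6]);n=int(n)
t=R.from_euler('xyz',[np.pi,0,yaw]); rv=(r.inv()*t).as_rotvec(); d=(np.array([x,y,z])-p)/n
print("p",p.round(1),"rpy",np.round(s["eef_rot"],3),"t",s["time_s"],"F",np.round(s["wrist_force"],1),"w",round(s["gripper_width"],1),"j6",s["joint_positions"].round(2))
c=r
for i in range(n):
    print(np.round(rv/n,4).tolist()+np.round(c.inv().apply(d)/1000,4).tolist()); c=c*R.from_rotvec(rv/n)
E
python3 go.py 420 190 200 3.053 12
```

```text
p [278.4 559.3 230.8] rpy [-3.141 -0.     2.68 ] t 0.3 F [ 0.3  0.3 -0.9] w 85.4 j6 [ 1.04  0.31  1.63  0.    1.2  -0.07]
[-0.0001, -0.0, -0.0311, -0.0243, -0.0223, 0.0026]
[-0.0001, -0.0, -0.0311, -0.0236, -0.023, 0.0026]
[-0.0001, -0.0, -0.0311, -0.0228, -0.0238, 0.0026]
[-0.0001, -0.0, -0.0311, -0.0221, -0.0245, 0.0026]
[-0.0001, -0.0, -0.0311, -0.0213, -0.0251, 0.0026]
[-0.0001, -0.0, -0.0311, -0.0205, -0.0258, 0.0026]
[-0.0001, -0.0, -0.0311, -0.0197, -0.0264, 0.0026]
[-0.0001, -0.0, -0.0311, -0.0189, -0.027, 0.0026]
[-0.0001, -0.0, -0.0311, -0.018, -0.0276, 0.0026]
[-0.0001, -0.0, -0.0311, -0.0172, -0.0281, 0.0026]
[-0.0001, -0.0, -0.0311, -0.0163, -0.0287, 0.0026]
[-0.0001, -0.0, -0.0311, -0.0154, -0.0291, 0.0026]
```

Call:
{"fn": "drive_tool", "kwargs": {"deltas": [[0, 0, -0.031, -0.024, -0.022, 0.003, 1], [0, 0, -0.031, -0.024, -0.023, 0.003, 1], [0, 0, -0.031, -0.023, -0.024, 0.003, 1], [0, 0, -0.031, -0.022, -0.0245, 0.003, 1], [0, 0, -0.031, -0.021, -0.025, 0.003, 1]]}}

```text
time_s: 0.72
position: [337.7, 404.4, 216.1]
eef_rot: [3.142, 0.0, 2.837]
wrist_force: [-0.1, -0.3, -0.8]
gripper_width: 85.1
grasp_force: 0.0
```

Call:
{"fn": "drive_tool", "kwargs": {"deltas": [[0, 0, -0.031, -0.0205, -0.026, 0.003, 1], [0, 0, -0.031, -0.02, -0.0265, 0.003, 1], [0, 0, -0.031, -0.019, -0.027, 0.003, 1], [0, 0, -0.031, -0.018, -0.0275, 0.003, 1], [0, 0, -0.031, -0.017, -0.028, 0.003, 1]]}}

```text
time_s: 1.13
position: [396.8, 250.3, 201.4]
eef_rot: [3.141, 0.001, 2.992]
wrist_force: [1.6, 0.4, -0.9]
gripper_width: 85.4
grasp_force: 0.0
```

Call:
{"fn": "drive_tool", "kwargs": {"deltas": [[0, 0, -0.031, -0.016, -0.029, 0.003, 1], [0, 0, -0.031, -0.015, -0.029, 0.003, 1], [0, 0, 0, 0, 0, 0, 1]]}}

```text
time_s: 1.38
position: [420.4, 185.6, 194.9]
eef_rot: [-3.139, 0.001, 3.048]
wrist_force: [-0.3, -0.4, -0.2]
gripper_width: 85.4
grasp_force: 0.0
```

```bash
python3 go.py 565.3 193.5 150 3.053 5
```

```text
p [420.4 185.6 194.9] rpy [-3.139e+00  1.000e-03  3.048e+00] t 1.3833 F [-0.3 -0.4 -0.2] w 85.4 j6 [ 0.32  0.03  2.04 -0.    1.07 -1.15]
[-0.0006, 0.0001, -0.001, -0.0287, 0.0043, 0.009]
[-0.0006, 0.0001, -0.001, -0.0287, 0.0043, 0.009]
[-0.0006, 0.0001, -0.001, -0.0287, 0.0042, 0.009]
[-0.0006, 0.0001, -0.001, -0.0287, 0.0042, 0.009]
[-0.0006, 0.0001, -0.001, -0.0287, 0.0042, 0.009]
```

Call:
{"fn": "drive_tool", "kwargs": {"deltas": [[0, 0, -0.001, -0.029, 0.004, 0.009, 1], [0, 0, -0.001, -0.029, 0.004, 0.009, 1], [0, 0, -0.001, -0.029, 0.004, 0.009, 1], [0, 0, -0.001, -0.029, 0.004, 0.009, 1], [0, 0, -0.001, -0.028, 0.004, 0.009, 1]]}}

```text
time_s: 1.8
position: [565.9, 197.9, 149.9]
eef_rot: [3.141, 0.0, 3.056]
wrist_force: [0.6, 0.5, -0.1]
gripper_width: 85.5
grasp_force: 0.0
```

Call:
{"fn": "drive_tool", "kwargs": {"deltas": [[0, 0, 0, 0, 0, 0.025, 1], [0, 0, 0, 0, 0, 0.025, 1], [0, 0, 0, 0, 0, 0.025, 1], [0, 0, 0, 0, 0, 0.02, 1], [0, 0, 0, 0, 0, 0, 1]]}}

```text
time_s: 2.22
position: [560.1, 196.8, 50.3]
eef_rot: [-3.138, -0.009, 3.057]
wrist_force: [-0.1, -0.7, -0.7]
gripper_width: 85.4
grasp_force: 0.0
```

```bash
python3 go.py 565.3 193.5 54 3.053 1
python3 - <<'E'
from h import *
c=cam("side");cv2.imwrite("pics/s2.png",cv2.resize(c["color"][120:300,160:340],(600,600),interpolation=2))
E
```

```text
p [560.1 196.8  50.3] rpy [-3.138 -0.009  3.057] t 2.2167 F [-0.1 -0.7 -0.7] w 85.4 j6 [ 0.26  0.48  1.81  0.    0.86 -1.22]
[-0.0032, -0.0093, 0.0037, -0.0054, -0.0028, -0.0037]
```

View pics/s2.png

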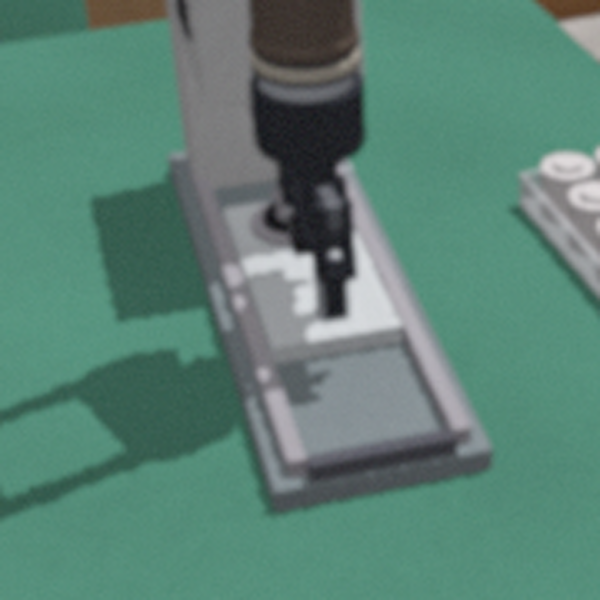

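The side view shows the fingers straddling the post along the slide (near finger at about (335,290) in the crop). I'll correct the small offset and close.

Call:
{"fn": "drive_tool", "kwargs": {"deltas": [[-0.003, -0.009, 0.004, -0.005, -0.003, -0.003, 1], [0, 0, 0, 0, 0, 0, 0], [0, 0, 0, 0, 0, 0, 0], [0, 0, 0, 0, 0, 0, 0], [0, 0, 0, 0, 0, 0, 0]], "squeeze": 50}}

```text
time_s: 2.68
position: [570.1, 194.2, 59.7]
eef_rot: [3.138, 0.011, 3.053]
wrist_force: [-0.1, 0.5, -0.1]
gripper_width: 38.4
grasp_force: 0.0
```

Call:
{"fn": "drive_tool", "kwargs": {"deltas": [[0, 0, 0, 0, 0, 0, 0], [0, 0, 0, 0, 0, 0, 0], [0, 0, 0, 0, 0, 0, 0], [0, 0, 0, 0, 0, 0, 0], [0, 0, 0, 0, 0, 0, 0]]}}

```text
time_s: 3.1
position: [569.6, 194.7, 59.2]
eef_rot: [3.137, 0.01, 3.053]
wrist_force: [-2.0, 1.7, 5.9]
gripper_width: 16.2
grasp_force: 49.0
```

Call:
{"fn": "drive_tool", "kwargs": {"deltas": [[0.003, 0.009, 0, 0, -0.01, 0, 0], [0, 0, 0, 0, -0.02, 0, 0], [0, 0, 0, 0, -0.02, 0, 0], [0, 0, 0, 0, -0.02, 0, 0], [0, 0, 0, 0, -0.02, 0, 0]]}}

```text
time_s: 3.52
position: [561.6, 107.2, 59.1]
eef_rot: [3.136, 0.001, 3.052]
wrist_force: [-1.2, 11.2, 4.4]
gripper_width: 16.2
grasp_force: 49.6
```

Call:
{"fn": "drive_tool", "kwargs": {"deltas": [[0, 0, 0, 0, -0.02, 0, 0], [0, 0, 0, 0, -0.02, 0, 0], [0, 0, 0, 0, -0.015, 0, 0], [0, 0, 0, 0, -0.005, 0, 0], [0, 0, 0, 0, 0, 0, 0]]}}

```text
time_s: 3.93
position: [558.2, 70.9, 59.1]
eef_rot: [3.094, 0.002, 3.03]
wrist_force: [6.2, 85.3, -6.6]
gripper_width: 16.3
grasp_force: 60.8
```

The slide hit its stop at post y≈71. That agrees with the head face at y≈298 and the 100 mm clearance. I'll relax the pull, then check with the cameras.

Call:
{"fn": "drive_tool", "kwargs": {"deltas": [[0, 0, 0, 0, 0.01, 0, 0], [0, 0, 0, 0, 0.008, 0, 0], [0, 0, 0, 0, 0, 0, 0]]}}

```text
time_s: 4.18
position: [558.2, 71.5, 59.1]
eef_rot: [3.13, 0.001, 3.05]
wrist_force: [-0.9, 24.9, 4.4]
gripper_width: 16.6
grasp_force: 51.5
```

```bash
python3 go.py 558 71 59 3.053 1
```

```text
p [558.2  71.5  59.1] rpy [3.13e+00 1.00e-03 3.05e+00] t 4.1833 F [-0.9 24.9  4.4] w 16.6 j6 [ 0.04  0.41  1.89  0.02  0.84 -1.45]
[0.0116, 0.0009, -0.0027, 0.0001, -0.0005, 0.0001]
```

Forces are down. Next I relax a little more, open and rise.

Call:
{"fn": "drive_tool", "kwargs": {"deltas": [[0, 0, 0, 0, 0.003, 0, 0], [0, 0, 0, 0, 0, 0, 1], [0, 0, 0, 0, 0, 0, 1], [0, 0, 0, 0, 0, 0, 1], [0, 0, 0, 0, 0, 0, 1]]}}

```text
time_s: 4.6
position: [557.4, 64.7, 57.8]
eef_rot: [-3.141, -0.001, 3.052]
wrist_force: [-0.2, 0.6, 0.2]
gripper_width: 64.4
grasp_force: 0.0
```

Call:
{"fn": "drive_tool", "kwargs": {"deltas": [[0, 0, 0, 0, 0, 0, 1], [0, 0, 0, 0, 0, -0.02, 1], [0, 0, 0, 0, 0, -0.04, 1], [0, 0, 0, 0, 0, -0.04, 1], [0, 0, 0, 0, 0, -0.02, 1]]}}

```text
time_s: 5.02
position: [560.3, 64.8, 182.8]
eef_rot: [3.141, 0.006, 3.052]
wrist_force: [1.0, 0.0, 0.5]
gripper_width: 85.4
grasp_force: 0.0
```

```bash
python3 go.py 614 -274.8 100 1.571 16;python3 go.py 614 -274.8 100 3.13 12|tail -12
```

```text
p [560.3  64.8 182.8] rpy [3.141 0.006 3.052] t 5.0167 F [1.  0.  0.5] w 85.4 j6 [ 0.04  0.24  1.83 -0.    1.07 -1.44]
[0.0003, 0.0003, 0.0925, -0.0052, -0.0208, 0.0052]
[0.0003, 0.0003, 0.0925, -0.0071, -0.0203, 0.0052]
[0.0003, 0.0003, 0.0925, -0.009, -0.0195, 0.0052]
[0.0003, 0.0003, 0.0925, -0.0107, -0.0186, 0.0052]
[0.0003, 0.0003, 0.0925, -0.0124, -0.0175, 0.0052]
[0.0003, 0.0003, 0.0925, -0.014, -0.0163, 0.0052]
[0.0003, 0.0003, 0.0925, -0.0154, -0.0149, 0.0052]
[0.0003, 0.0003, 0.0925, -0.0167, -0.0135, 0.0052]
[0.0003, 0.0003, 0.0925, -0.0179, -0.0119, 0.0052]
[0.0003, 0.0003, 0.0925, -0.0189, -0.0101, 0.0052]
[0.0003, 0.0003, 0.0925, -0.0198, -0.0083, 0.0052]
[0.0003, 0.0003, 0.0925, -0.0205, -0.0065, 0.0052]
[0.0003, 0.0003, 0.0925, -0.021, -0.0046, 0.0052]
[0.0003, 0.0003, 0.0925, -0.0213, -0.0026, 0.0052]
[0.0003, 0.0003, 0.0925, -0.0215, -0.0006, 0.0052]
[0.0003, 0.0003, 0.0925, -0.0214, 0.0014, 0.0052]
[0.0, 0.0005, -0.0065, -0.0069, -0.0278, 0.0069]
[0.0, 0.0005, -0.0065, -0.0068, -0.0278, 0.0069]
[0.0, 0.0005, -0.0065, -0.0066, -0.0279, 0.0069]
[0.0, 0.0005, -0.0065, -0.0064, -0.0279, 0.0069]
[0.0, 0.0005, -0.0065, -0.0062, -0.028, 0.0069]
[0.0, 0.0005, -0.0065, -0.0061, -0.028, 0.0069]
[0.0, 0.0005, -0.0065, -0.0059, -0.028, 0.0069]
[0.0, 0.0005, -0.0065, -0.0057, -0.0281, 0.0069]
[0.0, 0.0005, -0.0065, -0.0055, -0.0281, 0.0069]
[0.0, 0.0005, -0.0065, -0.0053, -0.0281, 0.0069]
[0.0, 0.0005, -0.0065, -0.0052, -0.0282, 0.0069]
[0.0, 0.0005, -0.0065, -0.005, -0.0282, 0.0069]
```

Call:
{"fn": "drive_tool", "kwargs": {"deltas": [[0, 0, 0.0925, -0.005, -0.021, 0.005, 1], [0, 0, 0.0925, -0.007, -0.02, 0.005, 1], [0, 0, 0.0925, -0.009, -0.0195, 0.005, 1], [0, 0, 0.0925, -0.011, -0.0185, 0.005, 1], [0, 0, 0.0925, -0.0125, -0.0175, 0.005, 1]]}}

```text
time_s: 5.43
position: [574.5, -42.1, 153.0]
eef_rot: [-3.141, 0.0, 2.585]
wrist_force: [0.3, -0.5, -0.3]
gripper_width: 85.3
grasp_force: 0.0
```

Call:
{"fn": "drive_tool", "kwargs": {"deltas": [[0, 0, 0.0925, -0.014, -0.0165, 0.005, 1], [0, 0, 0.0925, -0.0155, -0.015, 0.005, 1], [0, 0, 0.0925, -0.0165, -0.0135, 0.005, 1], [0, 0, 0.0925, -0.018, -0.012, 0.005, 1], [0, 0, 0.0925, -0.019, -0.01, 0.005, 1]]}}

```text
time_s: 5.85
position: [590.9, -148.6, 127.7]
eef_rot: [-3.141, -0.0, 2.122]
wrist_force: [0.6, 0.8, 0.3]
gripper_width: 85.2
grasp_force: 0.0
```

Call:
{"fn": "drive_tool", "kwargs": {"deltas": [[0, 0, 0.0925, -0.02, -0.008, 0.005, 1], [0, 0, 0.0925, -0.0205, -0.0065, 0.005, 1], [0, 0, 0.0925, -0.021, -0.0045, 0.005, 1], [0, 0, 0.0925, -0.0215, -0.0025, 0.005, 1], [0, 0, 0.0925, -0.0215, -0.0005, 0.005, 1]]}}

```text
time_s: 6.27
position: [608.4, -254.9, 102.6]
eef_rot: [-3.141, -0.0, 1.66]
wrist_force: [0.4, 0.1, -0.1]
gripper_width: 85.3
grasp_force: 0.0
```

Call:
{"fn": "drive_tool", "kwargs": {"deltas": [[0, 0, 0.0925, -0.0215, 0.0015, 0.005, 1], [0, 0, 0, 0, 0, 0, 1], [0, 0, 0, 0, 0, 0, 1]]}}

```text
time_s: 6.52
position: [611.6, -275.7, 97.4]
eef_rot: [-3.14, -0.001, 1.571]
wrist_force: [-0.2, 0.1, -0.1]
gripper_width: 85.7
grasp_force: 0.0
```

```bash
python3 go.py 614 -274.8 0 1.571 5
cat > m3.py <<'E'
from h import *
T=cam("top");S=cam("side")
for n,c in(("T",T),("S",S)):
    X=pts(c);ok=c["range_z"]>0
    for nm,ctr,r,lo,hi in(("post",(556,65),30,60,95),("posttop",(556,65),30,80,95),("spigot",(567,196),25,66,95),("spigtop",(567,196),25,79,92),("floor",(567,196),45,42.5,49),("ring",(607,-158),35,10,19)):
        m=ok&(np.hypot(X[...,0]-ctr[0],X[...,1]-ctr[1])<r)&(X[...,2]>lo)&(X[...,2]<hi)
        p=X[m]
        if len(p)<4: print(n,nm,len(p));continue
        print(n,nm,len(p),"mean",p.mean(0).round(1),"mid",((p.max(0)+p.min(0))/2).round(1),"size",np.ptp(p,0).round(1),"encl",cv2.minEnclosingCircle(p[:,:2].astype(np.float32)))
cv2.imwrite("pics/n3.png",cv2.hconcat([cv2.resize(T["color"][200:300,160:310],(450,300),interpolation=2),cv2.resize(S["color"][150:270,200:320],(300,300),interpolation=2)]))
E
python3 m3.py
```

```text
p [ 611.6 -275.7   97.4] rpy [-3.140e+00 -1.000e-03  1.571e+00] t 6.5167 F [-0.2  0.1 -0.1] w 85.7 j6 [-0.49  0.54  1.6   0.    1.   -0.49]
[-0.0002, -0.0001, -0.0, 0.0002, 0.0005, 0.0195]
[-0.0002, -0.0001, -0.0, 0.0002, 0.0005, 0.0195]
[-0.0002, -0.0001, -0.0, 0.0002, 0.0005, 0.0195]
[-0.0002, -0.0001, -0.0, 0.0002, 0.0005, 0.0195]
[-0.0002, -0.0001, -0.0, 0.0002, 0.0005, 0.0195]
T post 54 mean [554.3  69.4  84.4] mid [554.6  70.6  77.2] size [15.6 17.5 28.9] encl ((554.9208984375, 70.46875762939453), 8.853625297546387)
T posttop 46 mean [555.   70.   86.7] mid [555.1  71.   86. ] size [14.5 16.6 11.2] encl ((555.5081176757812, 70.63993072509766), 8.68700122833252)
T spigot 91 mean [565.6 198.   81.4] mid [566.6 200.1  77.8] size [21.6 24.9 22.9] encl ((565.3624267578125, 200.927001953125), 13.222795486450195)
T spigtop 68 mean [566.6 199.   83.9] mid [567.3 199.6  84.2] size [19.  21.5 10.1] encl ((567.0657958984375, 199.4006805419922), 11.055280685424805)
T floor 311 mean [567.3 197.9  45.9] mid [570.4 196.9  45.7] size [80.2 82.4  6.5] encl ((568.1785278320312, 196.7741241455078
[... 369 characters left out ...]
.7  70.1  83.1] size [18.  16.9  6.1] encl ((553.4448852539062, 69.68798828125), 9.241930961608887)
S spigot 85 mean [564.2 194.1  76.6] mid [564.9 196.7  76.2] size [21.6 19.7 20.3] encl ((564.8186645507812, 196.9000244140625), 11.272690773010254)
S spigtop 31 mean [564.4 196.9  82.8] mid [564.8 197.7  82.9] size [16.7 17.8  7. ] encl ((565.25634765625, 197.7928466796875), 9.113365173339844)
S floor 179 mean [562.9 189.4  45. ] mid [565.8 197.6  45.7] size [62.9 62.9  6.4] encl ((564.907958984375, 198.13018798828125), 33.095802307128906)
S ring 117 mean [ 594.2 -160.    12.9] mid [ 595.1 -157.1   12.9] size [23.4 48.7  5.6] encl ((602.1011962890625, -157.12603759765625), 24.371761322021484)
```

View pics/n3.png

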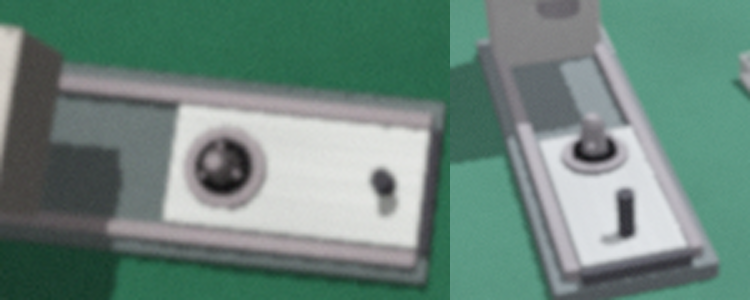

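The picture shows the slide fully out against its end stop, with the spigot at about (222,165) in the crop, fully clear of the head. The nest is at about (566,199). Next I descend on the collar.

Call:
{"fn": "drive_tool", "kwargs": {"deltas": [[0, 0, 0, 0.001, 0.0024, 0.025, 1], [0, 0, 0, 0, 0, 0.025, 1], [0, 0, 0, 0, 0, 0.02, 1], [0, 0, 0, 0, 0, 0.015, 1], [0, 0, 0, 0, 0, 0.005, 1]]}}

```text
time_s: 7.03
position: [612.8, -271.1, 5.3]
eef_rot: [-3.137, -0.003, 1.574]
wrist_force: [-0.6, 0.8, -0.7]
gripper_width: 85.2
grasp_force: 0.0
```

Call:
{"fn": "drive_tool", "kwargs": {"deltas": [[0, 0, 0, 0, 0, 0.003, 1], [0, 0, 0, 0, 0, 0.002, 1], [0, 0, 0, 0, 0, 0, 1], [0, 0, 0, 0, 0, 0, 1]]}}

```text
time_s: 7.37
position: [616.0, -273.7, 4.7]
eef_rot: [3.139, 0.001, 1.573]
wrist_force: [0.2, 0.5, 0.2]
gripper_width: 85.4
grasp_force: 0.0
```

Call:
{"fn": "drive_tool", "kwargs": {"deltas": [[0, 0, 0, -0.001, -0.001, 0.003, 1], [0, 0, 0, 0, 0, 0, 1], [0, 0, 0, 0, 0, 0, 1]]}}

```text
time_s: 7.62
position: [613.9, -274.4, 0.6]
eef_rot: [3.141, 0.0, 1.573]
wrist_force: [-0.4, 1.2, 0.0]
gripper_width: 85.4
grasp_force: 0.0
```

Call:
{"fn": "drive_tool", "kwargs": {"deltas": [[0, 0, 0, 0, 0, 0, 0.3], [0, 0, 0, 0, 0, 0, 0], [0, 0, 0, 0, 0, 0, 0], [0, 0, 0, 0, 0, 0, 0], [0, 0, 0, 0, 0, 0, 0]], "squeeze": 60}}

```text
time_s: 8.03
position: [614.3, -274.6, 0.9]
eef_rot: [3.141, 0.001, 1.573]
wrist_force: [-0.6, -0.3, 3.3]
gripper_width: 52.0
grasp_force: 63.2
```

Call:
{"fn": "drive_tool", "kwargs": {"deltas": [[0, 0, 0, 0, 0, 0, 0], [0, 0, 0, 0, 0, 0, 0]]}}

```text
time_s: 8.2
position: [614.3, -274.6, 0.9]
eef_rot: [3.141, 0.001, 1.573]
wrist_force: [-1.3, 0.4, 5.2]
gripper_width: 51.8
grasp_force: 63.3
```

Call:
{"fn": "drive_tool", "kwargs": {"deltas": [[0, 0, 0, 0, 0, -0.01, 0], [0, 0, 0, 0, 0, -0.03, 0], [0, 0, 0, 0, 0, -0.04, 0], [0, 0, 0, 0, 0, -0.04, 0], [0, 0, 0, 0, 0, -0.03, 0]]}}

```text
time_s: 8.62
position: [614.0, -274.2, 152.5]
eef_rot: [3.141, 0.0, 1.573]
wrist_force: [2.1, -0.5, -2.1]
gripper_width: 52.0
grasp_force: 63.6
```

Call:
{"fn": "drive_tool", "kwargs": {"deltas": [[0, 0, 0, 0, 0, 0, 0], [0, 0, 0, 0, 0, 0, 0]]}}

```text
time_s: 8.78
position: [615.2, -274.8, 152.8]
eef_rot: [3.137, 0.002, 1.573]
wrist_force: [-0.1, 0.3, -3.1]
gripper_width: 51.3
grasp_force: 63.6
```

```bash
python3 go.py 566 199 140 1.571 16
```

```text
p [ 615.2 -274.8  152.8] rpy [3.137e+00 2.000e-03 1.573e+00] t 8.7833 F [-0.1  0.3 -3.1] w 51.3 j6 [-0.48  0.47  1.57  0.    1.09 -0.49]
[0.0003, 0.0001, 0.0001, 0.0296, -0.003, 0.0007]
[0.0003, 0.0001, 0.0001, 0.0296, -0.003, 0.0007]
[0.0003, 0.0001, 0.0001, 0.0296, -0.003, 0.0007]
[0.0003, 0.0001, 0.0001, 0.0296, -0.003, 0.0007]
[0.0003, 0.0001, 0.0001, 0.0296, -0.003, 0.0007]
[0.0003, 0.0001, 0.0001, 0.0296, -0.003, 0.0007]
[0.0003, 0.0001, 0.0001, 0.0296, -0.003, 0.0008]
[0.0003, 0.0001, 0.0001, 0.0296, -0.003, 0.0008]
[0.0003, 0.0001, 0.0001, 0.0296, -0.003, 0.0008]
[0.0003, 0.0001, 0.0001, 0.0296, -0.003, 0.0008]
[0.0003, 0.0001, 0.0001, 0.0296, -0.003, 0.0008]
[0.0003, 0.0001, 0.0001, 0.0296, -0.0031, 0.0008]
[0.0003, 0.0001, 0.0001, 0.0296, -0.0031, 0.0008]
[0.0003, 0.0001, 0.0001, 0.0296, -0.0031, 0.0008]
[0.0003, 0.0001, 0.0001, 0.0296, -0.0031, 0.0008]
[0.0003, 0.0001, 0.0001, 0.0296, -0.0031, 0.0008]
```

Call:
{"fn": "drive_tool", "kwargs": {"deltas": [[0, 0, 0, 0.03, -0.003, 0, 0], [0, 0, 0, 0.03, -0.003, 0, 0], [0, 0, 0, 0.03, -0.003, 0, 0], [0, 0, 0, 0.03, -0.003, 0, 0], [0, 0, 0, 0.03, -0.003, 0, 0]]}}

```text
time_s: 9.2
position: [595.3, -122.2, 146.3]
eef_rot: [-3.135, -0.002, 1.572]
wrist_force: [0.6, 0.2, -1.4]
gripper_width: 51.9
grasp_force: 63.6
```

Call:
{"fn": "drive_tool", "kwargs": {"deltas": [[0, 0, 0, 0.03, -0.003, 0, 0], [0, 0, 0, 0.03, -0.003, 0, 0], [0, 0, 0, 0.03, -0.003, 0, 0], [0, 0, 0, 0.03, -0.003, 0, 0], [0, 0, 0, 0.03, -0.003, 0, 0]]}}

```text
time_s: 9.62
position: [579.9, 27.2, 146.6]
eef_rot: [-3.134, -0.0, 1.573]
wrist_force: [0.1, -0.1, -2.7]
gripper_width: 51.5
grasp_force: 63.6
```

Call:
{"fn": "drive_tool", "kwargs": {"deltas": [[0, 0, 0, 0.03, -0.003, 0, 0], [0, 0, 0, 0.03, -0.003, 0, 0], [0, 0, 0, 0.03, -0.003, 0, 0], [0, 0, 0, 0.03, -0.003, 0, 0], [0, 0, 0, 0.03, -0.003, 0, 0]]}}

```text
time_s: 10.03
position: [564.7, 176.5, 146.5]
eef_rot: [-3.135, 0.002, 1.573]
wrist_force: [-0.4, 1.2, -1.1]
gripper_width: 52.0
grasp_force: 63.6
```

Call:
{"fn": "drive_tool", "kwargs": {"deltas": [[0, 0, 0, 0.024, -0.003, 0.012, 0], [0, 0, 0, 0, 0, 0, 0], [0, 0, 0, 0, 0, 0, 0], [0, 0, 0, 0, 0, 0, 0]]}}

```text
time_s: 10.37
position: [562.8, 198.9, 135.6]
eef_rot: [-3.137, 0.002, 1.574]
wrist_force: [0.3, -0.5, -1.1]
gripper_width: 51.8
grasp_force: 63.6
```

```bash
python3 go.py 566 199 100 1.571 1
python3 - <<'E'
from h import *
T=cam("top");S=cam("side")
for n,c in(("T",T),("S",S)):
    X=pts(c);hsv=cv2.cvtColor(c["color"],cv2.COLOR_BGR2HSV)
    m=(c["range_z"]>0)&(np.hypot(X[...,0]-566,X[...,1]-199)<45)&(X[...,2]>120)&(hsv[...,0]>10)&(hsv[...,0]<32)&(hsv[...,1]>110)
    p=X[m]; print(n,len(p))
    if len(p)>5: print(p.mean(0).round(1),p.min(0).round(1),p.max(0).round(1))
cv2.imwrite("pics/n4.png",cv2.hconcat([cv2.resize(T["color"][200:300,140:290],(450,300),interpolation=2),cv2.resize(S["color"][120:240,190:310],(300,300),interpolation=2)]))
E
```

```text
p [562.8 198.9 135.6] rpy [-3.137e+00  2.000e-03  1.574e+00] t 10.3667 F [ 0.3 -0.5 -1.1] w 51.8 j6 [ 0.27  0.36  1.77 -0.    1.01  0.26]
[-0.005, 0.0019, 0.0025, 0.0002, 0.0033, 0.0356]
T 219
[553.7 180.2 213.8] [523.7 158.2 138.7] [581.8 242.  491.4]
S 367
[562.2 188.1 156.3] [538.6 168.7 139.5] [589.7 221.6 165.8]
```

View pics/n4.png

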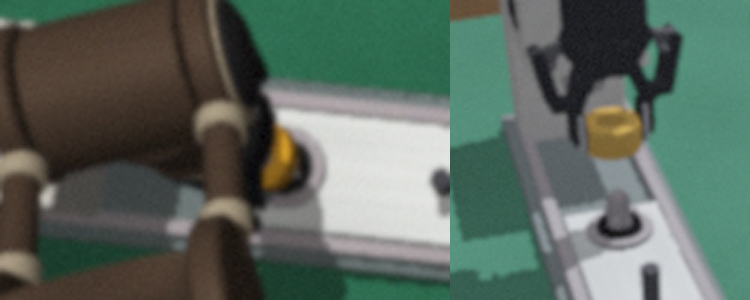

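The crop shows the collar held level above the spigot (spigot tip near (615,195) in the crop). I'll lower it with a +3 mm x correction.

Call:
{"fn": "drive_tool", "kwargs": {"deltas": [[-0.003, 0.002, 0.002, 0, 0.003, 0.01, 0], [0, 0, 0, 0, 0, 0.02, 0], [0, 0, 0, 0, 0, 0.015, 0], [0, 0, 0, 0, 0, 0, 0], [0, 0, 0, 0, 0, 0, 0]]}}

```text
time_s: 10.88
position: [567.2, 198.6, 91.9]
eef_rot: [3.141, -0.001, 1.569]
wrist_force: [0.2, -0.5, -2.5]
gripper_width: 51.8
grasp_force: 63.5
```

Call:
{"fn": "drive_tool", "kwargs": {"deltas": [[0, 0, 0, 0, 0, 0.005, 0], [0, 0, 0, 0, 0, 0.005, 0], [0, 0, 0, 0, 0, 0, 0], [0, 0, 0, 0, 0, 0, 0]]}}

```text
time_s: 11.22
position: [568.1, 199.7, 83.4]
eef_rot: [3.138, -0.002, 1.571]
wrist_force: [-0.3, 0.1, -2.4]
gripper_width: 51.8
grasp_force: 63.6
```

Call:
{"fn": "drive_tool", "kwargs": {"deltas": [[0, 0, 0, 0, -0.0015, 0.005, 0], [0, 0, 0, 0, 0, 0.004, 0], [0, 0, 0, 0, 0, 0, 0], [0, 0, 0, 0, 0, 0, 0]]}}

```text
time_s: 11.55
position: [566.1, 199.7, 73.7]
eef_rot: [3.14, -0.002, 1.571]
wrist_force: [-0.5, -0.1, -2.6]
gripper_width: 51.7
grasp_force: 63.7
```

Call:
{"fn": "drive_tool", "kwargs": {"deltas": [[0, 0, 0, 0, 0, 0.003, 0], [0, 0, 0, 0, 0, 0.003, 0], [0, 0, 0, 0, 0, 0, 0], [0, 0, 0, 0, 0, 0, 0]]}}

```text
time_s: 11.88
position: [566.3, 199.6, 67.8]
eef_rot: [3.139, -0.002, 1.571]
wrist_force: [-0.4, -0.1, -3.6]
gripper_width: 52.0
grasp_force: 63.6
```

Call:
{"fn": "drive_tool", "kwargs": {"deltas": [[0, 0, 0, 0, 0, 0.003, 0], [0, 0, 0, 0, 0, 0.002, 0], [0, 0, 0, 0, 0, 0.001, 0], [0, 0, 0, 0, 0, 0, 0]]}}

```text
time_s: 12.22
position: [566.8, 200.1, 63.5]
eef_rot: [3.139, -0.002, 1.571]
wrist_force: [-3.5, 0.6, 6.4]
gripper_width: 51.8
grasp_force: 64.4
```

Resting on the pins with about 9 N. Now I turn with light pressure.

Call:
{"fn": "drive_tool", "kwargs": {"deltas": [[0, 0, -0.05, 0, 0, 0.001, 0], [0, 0, -0.05, 0, 0, 0, 0], [0, 0, -0.05, 0, 0, 0, 0], [0, 0, -0.05, 0, 0, 0, 0], [0, 0, -0.05, 0, 0, 0, 0]]}}

```text
time_s: 12.63
position: [567.5, 201.9, 63.2]
eef_rot: [3.136, -0.004, 1.822]
wrist_force: [-2.9, 5.4, 5.6]
gripper_width: 51.9
grasp_force: 64.3
```

Call:
{"fn": "drive_tool", "kwargs": {"deltas": [[0, 0, -0.05, 0, 0, 0, 0], [0, 0, -0.05, 0, 0, 0, 0], [0, 0, -0.05, 0, 0, 0, 0], [0, 0, -0.05, 0, 0, 0, 0], [0, 0, -0.05, 0, 0, 0, 0]]}}

```text
time_s: 13.05
position: [567.0, 200.2, 61.4]
eef_rot: [3.137, -0.0, 2.073]
wrist_force: [-1.2, 1.8, -2.0]
gripper_width: 51.7
grasp_force: 63.7
```

The force vanished and z fell, so the keyways are in line. Pushing down.

Call:
{"fn": "drive_tool", "kwargs": {"deltas": [[0, 0, 0, 0, 0, 0.003, 0], [0, 0, 0, 0, 0, 0.002, 0], [0, 0, 0, 0, 0, 0, 0]]}}

```text
time_s: 13.3
position: [566.5, 200.0, 55.5]
eef_rot: [3.138, -0.001, 2.07]
wrist_force: [-1.3, 2.1, -3.9]
gripper_width: 52.2
grasp_force: 63.6
```

Call:
{"fn": "drive_tool", "kwargs": {"deltas": [[0, 0, 0, 0, 0, 0.004, 0], [0, 0, 0, 0, 0, 0.003, 0], [0, 0, 0, 0, 0, 0, 0]]}}

```text
time_s: 13.55
position: [566.9, 200.3, 49.4]
eef_rot: [3.137, -0.001, 2.07]
wrist_force: [-1.1, 3.6, 3.0]
gripper_width: 51.7
grasp_force: 64.1
```

Call:
{"fn": "drive_tool", "kwargs": {"deltas": [[0, 0, 0, 0, 0, 0.002, 0], [0, 0, 0, 0, 0, 0.002, 0], [0, 0, 0, 0, 0, 0, 0]]}}

```text
time_s: 13.8
position: [567.0, 200.3, 46.1]
eef_rot: [3.137, -0.001, 2.07]
wrist_force: [-3.6, 3.1, 5.8]
gripper_width: 51.9
grasp_force: 64.3
```

Call:
{"fn": "drive_tool", "kwargs": {"deltas": [[0, 0, 0, 0, 0, 0.002, 0], [0, 0, 0, 0, 0, 0.002, 0], [0, 0, 0, 0, 0, 0.001, 0], [0, 0, 0, 0, 0, 0, 0]]}}

```text
time_s: 14.13
position: [567.1, 200.4, 45.7]
eef_rot: [3.139, -0.001, 2.071]
wrist_force: [-11.5, 0.4, 28.6]
gripper_width: 51.9
grasp_force: 66.5
```

Call:
{"fn": "drive_tool", "kwargs": {"deltas": [[0, 0, 0, 0, 0, 0.001, 0], [0, 0, 0, 0, 0, 0.001, 0], [0, 0, 0, 0, 0, 0, 0], [0, 0, 0, 0, 0, 0, 0]]}}

```text
time_s: 14.47
position: [567.1, 200.4, 45.6]
eef_rot: [3.14, -0.001, 2.071]
wrist_force: [-15.8, 0.0, 39.2]
gripper_width: 52.0
grasp_force: 67.4
```

Run:
```python
from h import *
S=cam("side");X=pts(S);hsv=cv2.cvtColor(S["color"],cv2.COLOR_BGR2HSV);ok=S["range_z"]>0
d=np.hypot(X[...,0]-566,X[...,1]-199)
m=ok&(d<40)&(X[...,2]>40)&(X[...,2]<95)&(hsv[...,0]>10)&(hsv[...,0]<32)&(hsv[...,1]>110)
p=X[m];print(len(p),np.percentile(p,[2,50,90,98],axis=0).round(1))
m=ok&(np.hypot(X[...,0]-554,X[...,1]-70)<30)&(X[...,2]>80)&(X[...,2]<92);print("post",cv2.minEnclosingCircle(X[m][:,:2].astype(np.float32)))
cv2.imwrite("pics/n5.png",cv2.resize(S["color"][140:260,200:320],(600,600),interpolation=2))
```

```text
189 [[551.8 171.9  50.9]
 [571.2 178.9  69.4]
 [586.5 204.8  73.1]
 [590.8 216.4  74.3]]
post ((553.5892944335938, 70.6683120727539), 9.233776092529297)
```

View pics/n5.png

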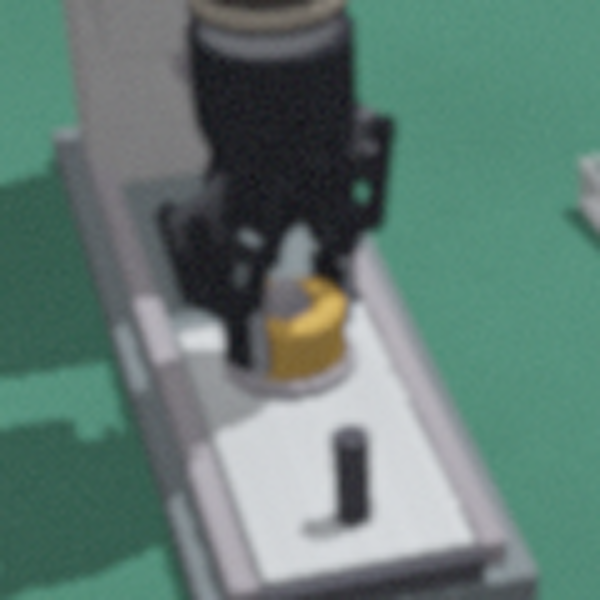

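The view shows the collar seated on the floor ring (around (305,330) in the crop), with its top at about 73 mm = 45+28 and the slide still out. I'll ease the push slightly, check, and hand in.

Call:
{"fn": "drive_tool", "kwargs": {"deltas": [[0, 0, 0, 0, 0, -0.0015, 0], [0, 0, 0, 0, 0, 0, 0], [0, 0, 0, 0, 0, 0, 0], [0, 0, 0, 0, 0, 0, 0]]}}

```text
time_s: 14.85
position: [567.1, 200.4, 45.7]
eef_rot: [3.139, -0.001, 2.071]
wrist_force: [-12.9, -0.8, 32.3]
gripper_width: 51.7
grasp_force: 66.7
```

```bash
python3 -c "
from h import *
s=telemetry.observe();print(s['position'],s['wrist_force'],s['grasp_force'])
if abs(s['position'][2]-45.7)<0.6: print(manip.job_done())"
```

```text
[567.07324426 200.42381566  45.658912  ] [-12.93427292  -0.76280794  32.28299443] 66.71182684600353
the job is handed in; nothing more can be done
None
```

I pulled the slide out to its stop and keyed the collar over the pins, and the gripper is still holding it pushed home against the floor ring; the job is handed in, but no verdict came back.

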